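Lay the upright coverslip carton down in the slide tray

TASK

The coverslip carton stands on its end in the long shallow slide tray. Push it over towards the small bottle at the other end of the tray so that it lies flat on the tray's floor, then push the lying carton back along the tray until its end is home against the end rail away from the bottle. Only push it: do not pick the carton up, and leave the bottle, the bundle of cassettes and the wax block where they stand.

Things in the scene. Friction and masses are not known exactly. Their poses are not given: they have to be found in the camera images.
- tray: lacquered wooden slide tray, 85 x 350 x 10 mm, fixed to the desk. Origin at the centre of its underside; y runs along its length, x across it, z up. Floor 4 mm above the desk; round it a rail 6 mm thick whose top is 10 mm above the desk. Inside it measures 72 mm (x from -36 to 36) by 338 mm (y from -169 to 169): the end rails' inner faces are at y = -169 and +169 mm.
- carton: black carton of coverslips with a green mark, solid, 128 x 58 x 32 mm, 0.08 to 0.14 kg, loose. Own x: 128 mm length, y: width, z: thickness; origin at the centre of one 128 x 58 face. Starts upright on a 58 x 32 mm end on the tray's floor (top 132 mm above the desk), its width across the tray, its thickness along it, near one end of the tray (either), 8 mm or more from that end's rail.
- carton_mid (a point): centre of the carton's volume: 68 mm above the desk standing, 20 mm when lying flat in the tray (top then 36 mm above the desk). Pushed near the top towards the tray's middle, the carton tips about its lower far edge and falls by itself once leaned about 15 degrees.
- carton_end_a (a point): centre of the carton's 58 x 32 mm end face at its own x = +64 mm (the top at the start).
- carton_end_b (a point): centre of the carton's 58 x 32 mm end face at its own x = -64 mm (the foot at the start).
- dye_bottle: small amber bottle with a white cap, 27 mm across, 61 mm tall, loose, standing in the tray near the other end from the carton; origin at the centre of its underside. Pushed over slowly, the carton comes to rest 40 mm or more short of it. Leave it alone.
- cassette_bundle: bundle of white tissue cassettes with a black rubber band, 42 x 41 x 32 mm, loose on the desk beyond the tray's long far side; origin at the centre of its underside. Leave it alone.
- wax_block: white paraffin block on its cassette, 40 x 28 x 15 mm, loose on the desk on the robot's side of the tray; origin at the centre of its underside. Leave it alone.
Not all that is in view belongs to the job. What is meant by the carton is not pink, and is the larger of those in its own colour.

How it is judged:
By the outcome, as a careful person would: the job done as asked, in the order asked, and still so for the second after the job is handed in, with the robot touching nothing.
It also fails if it takes over 48 s, if anything falls off the work surface, if the arm or the gripper's body presses on something with over 40 N, if the wrist force passes 120 N, or if a joint passes its speed limit or range.

ROBOT

A 6-joint arm with a two-finger parallel gripper is mounted at the origin on a cart in front of the work surface, level with it; the furniture and walls round the work are solid. World frame = base frame: x ahead of the robot, y to its left, z up, the work surface at z = 0. Lengths are in m, angles in rad, forces in N, time in s.
With the tool pointing down it reaches from about 0.25 to 0.775 m from the base axis. Payload 4 kg.
Tool frame: the origin (TCP) lies at the very end of the fingers, on their centre line; the grasp point (between the pads) lies 19 mm behind it; z points along the fingers, y is the line along which they close (so a half turn about z gives the same grasp; the last joint's range is limited). The gripper opens to 85 mm and grips with 20 to 120 N. Pads are 22 mm wide; open, the fingers measure 114 mm over their backs; the gripper's body (76 mm by 85 mm) begins 54 mm behind the grasp point. The pads swing forward as they close: fully open they stand 13 mm farther back than shut.
Start: joints at [-1.359, 0.087, 1.371, -0, 1.684, -0.103], TCP at [0.17, -0.523, 0.231] pointing down, gripper open.
Joint ranges: [-3.1, 3.1], [-0.76, 2.03], [0.27, 2.55], [-1.08, 4.22], [0.17, 2.65], [-2.57, 2.57]. Speed limits (rad/s): [2.79, 2.79, 3.14, 3.14, 3.14, 3.14].

INTERFACE

Orientations are given as a unit quaternion [w, x, y, z].
In Python, from plant import ctrl gives the robot as it stands. Calls block until the motion is done:
- ctrl.reach(position, orientation): joint-space move of the TCP to a pose.
- ctrl.move_linear(position, attitude=None, rate=0.15, guard=None): straight line of the TCP; attitude=None keeps the orientation; rate is the mean speed in m/s. With guard (N) it stops when the force on the tool has changed by that much, and returns True; else False.
- ctrl.set_joints(angles): joint-space move.
- ctrl.gripper_to(opening, effort=None): finger opening in m; effort is the grip in N (None keeps the last); returns when the fingers have stopped.
- ctrl.pause(seconds).
- ctrl.ik(position, orientation): joint angles nearest the present ones, or None.
- ctrl.camera(name): name is "scene" or "top" or "wrist"; returns (picture, depth): 400x640x3 uint8, blue, green, red; 400x640 float32, m along the optical axis (not along the pixel's ray), 0 where there is no reading.
- ctrl.get_calibration(name): a dict with "mtx" (3x3 intrinsics, pixels), "D" ([k1, k2, p1, p2, k3] as OpenCV has them; the pictures are not rectified), "world_from_camera" (4x4, takes a point from camera to world coordinates); the wrist camera has in their place "T_tool_cam" (4x4, takes a point from camera to tool coordinates, whose origin is the TCP and whose axes are the flange's). Camera axes: x right, y down, z forward; pixel columns grow to the right and rows downward; lengths in m; the calibration is good to about 2 mm. A picture is of the moment at which its call begins: read the wrist's pose just before it. get_calibration takes no time and is no camera call.
A pose or a line that the arm cannot do raises ctrl.MotionError and nothing moves.
- ctrl.hand_in(): hands the job in; it is judged then, once.
Readings, each from a call of its own:
- ctrl.read_clock(): time.
- ctrl.read_joint_positions(): joint angles.
- ctrl.read_dq(): joint speeds.
- ctrl.read_joint_torque(): joint torques, N m.
- ctrl.read_position(): TCP position.
- ctrl.read_ee_rot(): TCP orientation.
- ctrl.read_ft_force(): force on the tool from outside, world axes, zero at the start.
- ctrl.read_ft_torque(): the same for the moment, N m.
- ctrl.read_width(): finger opening in m.
- ctrl.read_gripper_force(): force on a finger pad.
Only numpy, scipy, OpenCV 4.12 (cv2) and the standard library are available. Lean on these libraries where they do the work, as an engineer would, in place of code of your own. Each camera call takes 0.05 s, during which the arm holds its last target. There are 200 camera calls.

## Working session

There is one attempt and no reset: what is moved stays moved. The work goes in short steps, each a Python script; the robot and the scene stay as the last script left them, time stands still between calls to the robot, and variables do not carry over. Pictures are saved under pics/ and viewed, at most 10 in all, crops included, and the job is handed in when it is done.

```bash
mkdir -p pics; ls; python3 - <<'E'
from plant import ctrl
import cv2,numpy as np
for n in("scene","top"):
    p,d=ctrl.camera(n); cv2.imwrite(f"pics/{n}0.png",p); np.save(f"{n}0.npy",d)
    c=ctrl.get_calibration(n); print(n,np.round(c["mtx"],1).tolist(),c["D"],np.round(c["world_from_camera"],3).tolist())
print(ctrl.read_clock(),ctrl.read_ee_rot())
E
```

```text
pics
scene [[486.3, 0.0, 324.0], [0.0, 486.3, 205.5], [0.0, 0.0, 1.0]] [-0.02477031  0.          0.          0.          0.        ] [[-0.905, -0.248, 0.347, 0.229], [-0.426, 0.486, -0.763, 0.743], [0.02, -0.838, -0.545, 0.632], [0.0, 0.0, 0.0, 1.0]]
top [[378.0, 0.0, 320.2], [0.0, 378.0, 203.6], [0.0, 0.0, 1.0]] [-0.07560179  0.          0.          0.          0.        ] [[0.007, -0.982, 0.191, 0.416], [-1.0, -0.009, -0.006, 0.009], [0.008, -0.191, -0.982, 0.938], [0.0, 0.0, 0.0, 1.0]]
0.1 [-1.04066167e-03  9.87634927e-01  1.56767864e-01 -6.65400410e-05]
```

View pics/scene0.png

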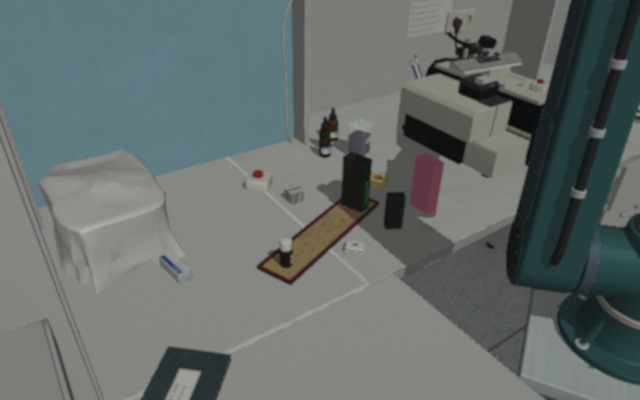

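View pics/top0.png

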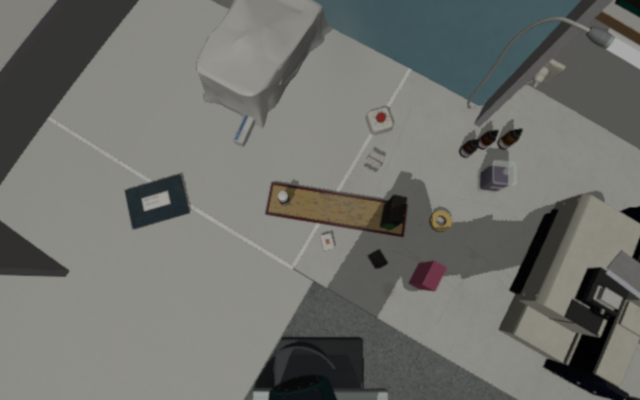

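The scene view shows the black carton with its green mark standing at (356,183) and the bottle at (285,252). In the top view the tray runs from (269,198) to (405,217), the carton's top is near (395,208), the bottle at (283,197), the wax at (327,240) and the cassettes at (375,158). The smaller black box at (378,259), the pink box at (428,275) and the tape at (441,220) are distractors.

```bash
cat > h.py <<'E'
import cv2,numpy as np
from plant import ctrl
def cloud(n,d):
    c=ctrl.get_calibration(n); h,w=d.shape
    uv=np.stack(np.meshgrid(np.arange(w),np.arange(h)),-1).reshape(-1,1,2).astype(np.float32)
    r=cv2.undistortPoints(uv,c["mtx"],c["D"]).reshape(h,w,2)
    P=np.dstack([r,np.ones((h,w))])*d[...,None]; M=c["world_from_camera"]
    return P@M[:3,:3].T+M[:3,3]
def onplane(n,uv,z):
    c=ctrl.get_calibration(n); M=c["world_from_camera"]
    r=cv2.undistortPoints(np.float32(uv).reshape(-1,1,2),c["mtx"],c["D"]).reshape(-1,2)
    r=np.c_[r,np.ones(len(r))]@M[:3,:3].T
    return M[:3,3]+r*((z-M[2,3])/r[:,2])[:,None]
def rect(P):
    (c,s,a)=cv2.minAreaRect(np.float32(P[:,:2]*1000)); return np.round(c,1),np.round(s,1),round(a,1)
E
python3 - <<'E'
from h import *
p=cv2.imread("pics/top0.png"); d=np.load("top0.npy"); W=cloud("top",d)
hsv=cv2.cvtColor(p,cv2.COLOR_BGR2HSV)
roi=np.zeros(d.shape,bool); roi[170:250,255:415]=1
m=((hsv[...,1]>70)&roi).astype(np.uint8)
n,l,s,c=cv2.connectedComponentsWithStats(m); k=1+s[1:,4].argmax()
print(s[k]); ct=max(cv2.findContours((l==k).astype(np.uint8),0,1)[0],key=cv2.contourArea)
q=cv2.convexHull(ct)[:,0]; print("tray",rect(onplane("top",q,.01)))
print(np.round(onplane("top",cv2.approxPolyDP(q,4,True),.01)[:,:2],3).tolist())
m=roi&(W[...,2]>.11)&(W[...,2]<.15);print("cartontop",m.sum(),np.median(W[m][:,2]),rect(W[m]))
for nm,(a,b,e,f),lo,hi in(("bottle",(175,215,265,300),.045,.075),("cass",(140,175,355,395),.022,.045),("wax",(228,255,315,340),.008,.03),("small",(245,275,365,395),.04,.12),("pink",(255,300,405,450),.05,.2),("tape",(205,235,425,455),.01,.05)):
    r=np.zeros(d.shape,bool); r[a:b,e:f]=1; m=r&(W[...,2]>lo)&(W[...,2]<hi)
    if m.sum()>2: print(nm,m.sum(),np.round(np.median(W[m],0),3),rect(W[m]))
cv2.imwrite("pics/crop.png",cv2.resize(p[130:290,255:455],None,fx=4,fy=3.75,interpolation=cv2.INTER_CUBIC)[:600])
print(ctrl.read_position())
E
```

```text
[ 266  183  141   53 3866]
tray (array([584.2, -37.7]), array([344.1,  82.2]), 81.0)
[[0.649, 0.125], [0.598, -0.207], [0.524, -0.202], [0.572, 0.138]]
cartontop 420 0.1316188732963814 (array([ 565.1, -164.9]), array([30.6, 58.8]), 78.4)
bottle 93 [0.604 0.092 0.063] (array([604.8,  92.8]), array([22.5, 22.5]), 69.7)
cass 217 [ 0.709 -0.134  0.028] (array([ 707. , -133.4]), array([37.1, 40.6]), 61.3)
wax 170 [ 0.503 -0.014  0.014] (array([502.3, -14.8]), array([37.4, 26.5]), 13.4)
small 202 [ 0.459 -0.129  0.084] (array([ 459. , -131.8]), array([37.7, 21.9]), 31.2)
pink 638 [ 0.421 -0.234  0.127] (array([ 421.2, -239.3]), array([31.5, 58.4]), 61.7)
tape 305 [ 0.556 -0.296  0.017] (array([ 556.1, -296.9]), array([52.3, 52.6]), 78.1)
[ 0.17019607 -0.52251579  0.23020987]
```

View pics/crop.png

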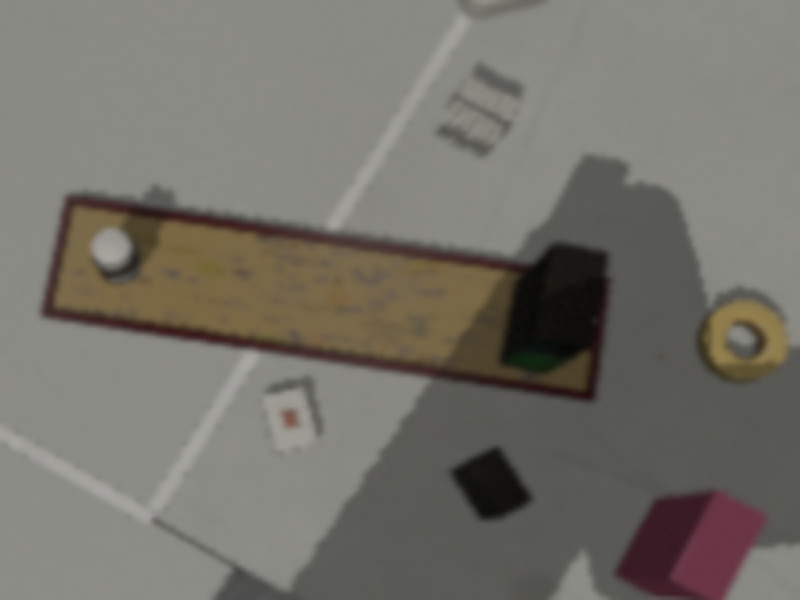

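```bash
cat >> h.py <<'E'
from scipy.spatial.transform import Rotation
th=np.radians(8.4); u=np.array([np.sin(th),np.cos(th),0]); v=np.array([np.cos(th),-np.sin(th),0]); C=np.array([.5858,-.0365,0])
def at(s,z,lat=0): return C+s*u+lat*v+[0,0,z]
def quat(sign):
    y=sign*v; z=np.array([0,0,-1.]); return Rotation.from_matrix(np.c_[np.cross(y,z),y,z]).as_quat()[[3,0,1,2]]
E
cat > push.py <<'E'
from h import *
q0=ctrl.read_joint_positions()
best=min((a for a in((sg,ctrl.ik(at(-.21,.24),quat(sg))) for sg in(1,-1)) if a[1] is not None),key=lambda a:np.abs(np.array(a[1])-q0).max())
print(best)
open("sign","w").write(str(best[0])); Q=quat(best[0])
ctrl.gripper_to(.025)
ctrl.reach(at(-.21,.24),Q); ctrl.move_linear(at(-.21,.108))
hit=ctrl.move_linear(at(-.125,.108),rate=.03,guard=.6)
p=ctrl.read_position(); s=(p-C)@u; print("contact",hit,s,ctrl.read_ft_force(),ctrl.read_clock())
if hit and -.19<s<-.13:
    ctrl.move_linear(at(s+.038,.108),rate=.03)
    ctrl.pause(.6); print(ctrl.read_ft_force())
    ctrl.move_linear(at(-.2,.12)); ctrl.move_linear(at(-.2,.24))
pic,d=ctrl.camera("top"); cv2.imwrite("pics/top1.png",pic); np.save("top1.npy",d)
pic,d=ctrl.camera("scene"); cv2.imwrite("pics/scene1.png",pic[120:320,220:460]); print(ctrl.read_clock())
E
python3 push.py
```

```text
(1, array([-5.07958160e-01,  2.12483949e-01,  1.21189053e+00, -4.44089210e-16,
        1.71721817e+00, -3.61350503e-01]))
contact False -0.125074574638785 [ 0.84237365 -0.10145602 -0.12094353] 6.4583
6.5583
```

View pics/scene1.png

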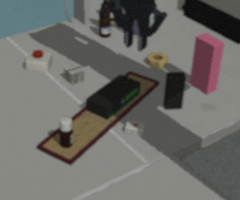

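The carton (crop, at (112,97)) now lies flat in the tray, and the bottle still stands at (66,132). Next I measure its pose.

```bash
cat > meas.py <<'E'
from h import *
def meas(d):
    W=cloud("top",d); r=np.zeros(d.shape,bool); r[170:250,255:415]=1
    S=(W-C)@u; L=(W-C)@v
    m=r&(W[...,2]>.025)&(W[...,2]<.05)&(abs(L)<.05)&(S<.1)
    print("carton",m.sum(),np.median(W[m][:,2]),rect(W[m]),"s",np.percentile(S[m],[1,99]),"lat",np.percentile(L[m],[1,99]))
    for nm,(a,b,e,f),lo,hi in(("bottle",(175,215,265,300),.045,.075),("cass",(140,175,355,395),.022,.045),("wax",(228,255,315,340),.008,.03)):
        r=np.zeros(d.shape,bool); r[a:b,e:f]=1; m=r&(W[...,2]>lo)&(W[...,2]<hi); print(nm,rect(W[m]))
E
python3 - <<'E'
from meas import *
ctrl.move_linear(at(-.2,.14)); ctrl.move_linear(at(-.2,.24)); 
meas(ctrl.camera("top")[1]); print(ctrl.read_clock())
E
```

```text
carton 1273 0.03546941205699361 (array([582., -84.]), array([128.5,  59.8]), 78.5) s [-0.11023073  0.01533499] lat [-0.02726456  0.0326128 ]
bottle (array([605.1,  92.3]), array([22.8, 22.5]), 0.7)
cass (array([ 706.9, -134. ]), array([38.2, 40.9]), 60.0)
wax (array([502.3, -14.7]), array([37.2, 26.5]), 14.2)
8.1167
```

```bash
python3 - <<'E'
from meas import *
Q=quat(1)
ctrl.move_linear(at(.065,.24),rate=.2); ctrl.move_linear(at(.065,.017),rate=.12)
print(ctrl.read_ft_force())
ctrl.move_linear(at(-.018,.017),rate=.04,guard=8)
hit=ctrl.move_linear(at(-.045,.017),rate=.02,guard=6)
s=(ctrl.read_position()-C)@u; print("home",hit,s,ctrl.read_ft_force(),ctrl.read_clock())
pic,d=ctrl.camera("scene"); cv2.imwrite("pics/scene2.png",cv2.resize(pic[150:300,240:420],None,fx=4,fy=4))
ctrl.move_linear(at(.06,.017),rate=.1); ctrl.move_linear(at(.06,.24)); ctrl.move_linear(at(-.1,.3,-.3))
pic,d=ctrl.camera("top");meas(d); cv2.imwrite("pics/top2.png",cv2.resize(pic[130:290,255:455],None,fx=4,fy=3.75,interpolation=cv2.INTER_CUBIC)); print(ctrl.read_clock())
E
```

```text
[0.13805313 1.16680552 0.27259914]
home True -0.030900326679649516 [0.18500835 0.14248804 0.54675721] 14.6083
carton 1254 0.03536518306694025 (array([ 575.3, -141.6]), array([127.1,  59.3]), 81.3) s [-0.16757689 -0.0429334 ] lat [-0.02387152  0.03377629]
bottle (array([605.1,  92.3]), array([21.9, 23.1]), 1.7)
cass (array([ 706.7, -133.9]), array([38.3, 41.2]), 61.1)
wax (array([502.3, -14.8]), array([37.2, 26.5]), 13.6)
19.8417
```

View pics/top2.png

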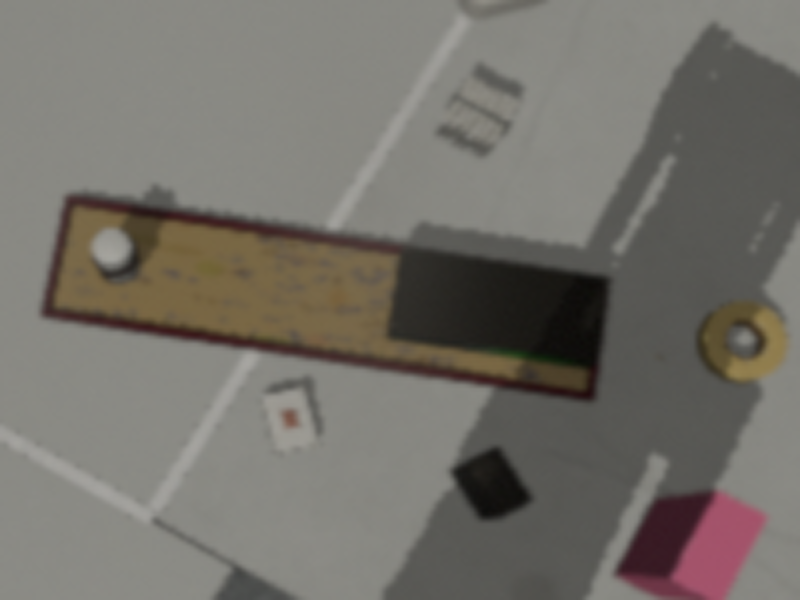

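The carton lies from (390,290) to (605,320) in the crop, square against the right-hand rail, and the other objects have not moved. The contact force had dropped to almost nothing after the stop, so I'll do one slow seating push to rule out a rebound gap, then hand in.

```bash
python3 - <<'E'
from meas import *
ctrl.move_linear(at(.05,.24),rate=.25); ctrl.move_linear(at(.04,.017),rate=.15)
ctrl.move_linear(at(-.02,.017),rate=.06)
hit=ctrl.move_linear(at(-.042,.017),rate=.01,guard=6)
print(hit,(ctrl.read_position()-C)@u,ctrl.read_ft_force(),ctrl.read_clock())
ctrl.move_linear(at(-.01,.017),rate=.03); ctrl.move_linear(at(.04,.017),rate=.1); ctrl.move_linear(at(.04,.24),rate=.2); ctrl.move_linear(at(-.1,.3,-.3),rate=.25)
print(ctrl.read_clock()); meas(ctrl.camera("top")[1])
E
```

```text
True -0.030838912022867912 [ 0.26849342 -0.25672474 -0.00262573] 25.425
29.675
carton 1258 0.0355048067580479 (array([ 575.5, -141.7]), array([127.2,  58.8]), 81.2) s [-0.16743121 -0.0428253 ] lat [-0.02382036  0.03367285]
bottle (array([605.3,  92.8]), array([22.5, 22.9]), 66.4)
cass (array([ 706.8, -133.3]), array([39.5, 41.8]), 60.8)
wax (array([502.7, -15.1]), array([37.7, 27.1]), 13.8)
```

The arm stopped at the same place as before (s = -30.8 mm), so the carton is home against the rail.

```bash
python3 -c "
from plant import ctrl
print(ctrl.hand_in())"
```

```text
the job is handed in; nothing more can be done
None
```

The carton was pushed over towards the bottle, lies flat and is home against the end rail away from it; the bottle, cassettes and wax block measured unmoved, and I handed the job in at about 30 s.

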